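# Load the wing ribs into the jig, root to tip

## Task

Lift the rack's retaining bar out of its brackets and lay it flat on the bench, then move the four wing ribs from the rack into the orange holders of the wing jig. The wing tapers from the red root former to the white tip block: the longest rib goes in the holder next to the root former, and they get shorter in order towards the tip. Seat each rib upright with both tabs fully down and centred in the forks of its holder, leading edge facing the same way as in the rack, and let go.

Things in the scene. Friction and masses are not known exactly. Their poses are not given: they have to be found in the camera images.
- rib_200: Longest of 4 wing ribs on edge in the rack: pale wood, 200 mm long, 10 wide (y), 20-50 g. Origin: underside of front tab, z up, x to the trailing edge. Leading edge x=-49, trailing 151. Tabs at x=0 and 70: 14 (x) x 10 (y) x 22 high; body above them z=22 to 54 at its thickest. Grip and balance point x=35, across y, tips 17 above the tab undersides (no lower). Ribs stand 58 apart
- rib_175: Second longest of 4 wing ribs on edge in the rack: pale wood, 175 mm long, 10 wide (y), 20-50 g. Origin: underside of front tab, z up, x to the trailing edge. Leading edge x=-38.5, trailing 136.5. Tabs at x=0 and 70: 14 (x) x 10 (y) x 22 high; body above them z=22 to 50 at its thickest. Grip and balance point x=35, across y, tips 17 above the tab undersides (no lower). Ribs stand 58 apart
- rib_150: Second shortest of 4 wing ribs on edge in the rack: pale wood, 150 mm long, 10 wide (y), 20-50 g. Origin: underside of front tab, z up, x to the trailing edge. Leading edge x=-28, trailing 122. Tabs at x=0 and 70: 14 (x) x 10 (y) x 22 high; body above them z=22 to 46 at its thickest. Grip and balance point x=35, across y, tips 17 above the tab undersides (no lower). Ribs stand 58 apart
- rib_125: Shortest of 4 wing ribs on edge in the rack: pale wood, 125 mm long, 10 wide (y), 20-50 g. Origin: underside of front tab, z up, x to the trailing edge. Leading edge x=-17.5, trailing 107.5. Tabs at x=0 and 70: 14 (x) x 10 (y) x 22 high; body above them z=22 to 42 at its thickest. Grip and balance point x=35, across y, tips 17 above the tab undersides (no lower). Ribs stand 58 apart
- keeper_bar: Retaining bar over the ribs' tails, loose in 2 open-topped brackets (arms 16 mm high): aluminium, 12 x 290 (y) x 12 mm; blue grip block on its middle 16 (x) x 44 x 22 high; 0.1 kg. Origin: centre of underside, z up. Fixed rack: base 130 x 300, centred 48 to the bar's -x; slots like the holders', floor 12 above bench. Bench is clear for the bar 195 to its -x (robot side), parallel
- holder_a: Orange rib holder, 1st of 4 alike from the jig's +y end, fixed, 58 mm apart. Origin: slot floor in its front fork, 12 above bench, z up, x along the slot. Forks 12 thick at x=0 and 70 take a rib's tabs from above: slot 12.5 wide (y), flaring in its top 8 to a 25 mouth; tops at z=20. Seated rib: same origin and axes. Between the forks all is below z=0
- holder_b: Orange rib holder, 2nd of 4 alike from the jig's +y end, fixed, 58 mm apart. Origin: slot floor in its front fork, 12 above bench, z up, x along the slot. Forks 12 thick at x=0 and 70 take a rib's tabs from above: slot 12.5 wide (y), flaring in its top 8 to a 25 mouth; tops at z=20. Seated rib: same origin and axes. Between the forks all is below z=0
- holder_c: Orange rib holder, 3rd of 4 alike from the jig's +y end, fixed, 58 mm apart. Origin: slot floor in its front fork, 12 above bench, z up, x along the slot. Forks 12 thick at x=0 and 70 take a rib's tabs from above: slot 12.5 wide (y), flaring in its top 8 to a 25 mouth; tops at z=20. Seated rib: same origin and axes. Between the forks all is below z=0
- holder_d: Orange rib holder, 4th of 4 alike from the jig's +y end, fixed, 58 mm apart. Origin: slot floor in its front fork, 12 above bench, z up, x along the slot. Forks 12 thick at x=0 and 70 take a rib's tabs from above: slot 12.5 wide (y), flaring in its top 8 to a 25 mouth; tops at z=20. Seated rib: same origin and axes. Between the forks all is below z=0
- root_former: Red upright wing-root former with 2 brass tubes, fixed beyond the first or the last holder: 200 mm long (x), 12 thick, top 52 above its origin (underside, middle), which is 8 above bench; next holder's slot 55 from it along y. Marks the root end. A white rounded tip block, 100 x 26 x 28, stands at the other end

How it is judged:
By the outcome, as a careful person would: the job done as asked, in the order asked, and still so for the second after the job is handed in, with the robot touching nothing.
It also fails if it takes over 120 s, if anything falls off the work surface, if the arm or the gripper's body presses on something with over 40 N, if the wrist force passes 120 N, or if a joint passes its speed limit or range.

## Robot

A 7-joint arm with a two-finger parallel gripper is mounted at the origin on the work surface. World frame = base frame: x ahead of the robot, y to its left, z up, the work surface at z = 0. Lengths are in m, angles in rad, forces in N, time in s.
With the tool pointing down it reaches from about 0.4 to 0.9 m from the base axis. Payload 5.5 kg.
Tool frame: the origin (TCP) lies at the very end of the fingers, on their centre line; the grasp point (between the pads) lies 19 mm behind it; z points along the fingers, y is the line along which they close (so a half turn about z gives the same grasp; the last joint's range is limited). The gripper opens to 85 mm and grips with 20 to 120 N. Pads are 22 mm wide; open, the fingers measure 114 mm over their backs; the gripper's body (76 mm by 85 mm) begins 54 mm behind the grasp point. The pads swing forward as they close: fully open they stand 13 mm farther back than shut.
Start: joints at [-0.965, 0.501, -0.427, 1.55, 0.221, 1.138, -0.21], TCP at [0.218, 0.612, 0.231] pointing down, gripper open.
Joint ranges: [-2.88, 2.88], [-0.31, 2.03], [-1.54, 1.56], [0.2, 2.42], [-1.41, 4.55], [0.19, 2.02], [-2.57, 2.57]. Speed limits (rad/s): [2.57, 2.57, 3.14, 3.14, 3.14, 3.14, 3.14].

## Interface

Orientations are given as a unit quaternion [w, x, y, z].
In Python, from station import env gives the robot as it stands.
- The arm moves only by the tool move_arm, never from a script. Its argument "deltas" is a list that holds one entry, the list of rows, each a list of 5 numbers: the finger opening in m, from 0 to 0.0854, then the shift along the tool's x, y, z in m, then the turn about the tool's z in rad. A call has 1 to 8 rows; each row is the pose to reach, as a shift and turn from the pose commanded when the call began, along the tool's axes at that moment; what a row does not reach only later rows make up. A row lasts 1/12 s, in which the tool goes at most 41.7 mm and 7.16 degrees, less where a joint would pass 70% of its speed; a pose out of reach is approached as far as the arm can. A call with a gripper value outside its range is refused whole. The fingers move at their own pace and stop on an object; the grip force is fixed at half the most. Time passes only in rows, so rows that repeat a pose let the fingers close. It gives the time, the measured TCP pose, the force, the opening and the grip force at its end, in the units of the state.
- env.state(): the state, without advancing time (a new reading comes with each control period).
- env.capture(name): name is "side" or "top" or "wrist"; returns a dict with "image" (480x640x3 uint8, blue, green, red), "intrinsics" (3x3 intrinsics, pixels), "world_from_camera" (4x4, takes a point from camera to world coordinates); the wrist camera has in their place "hand_eye" (4x4, takes a point from camera to tool coordinates, whose origin is the TCP and whose axes are the flange's). Camera axes: x right, y down, z forward; pixel columns grow to the right and rows downward; lengths in m; the calibration is good to about 2 mm. The wrist camera is an equidistant fisheye: a pixel r from the principal point sees the ray r / f radians off the axis. A picture is of the moment at which its call begins: read the wrist's pose just before it. There is no depth.
- env.finish_job(): hands the job in; it is judged then, once.
The state is a dict: "time_s": time; "q": joint angles; "joint_velocities": joint speeds; "joint_efforts": joint torques, N m; "eef_pos": TCP position; "ee_rot": TCP orientation; "contact_force": force on the tool from outside, world axes, zero at the start; "wrist_torque": the same for the moment, N m; "width": finger opening in m; "grasp_force": force on a finger pad.
Only numpy, scipy, OpenCV 4.12 (cv2) and the standard library are available. Lean on these libraries where they do the work, as an engineer would, in place of code of your own. Each camera call takes 0.05 s, during which the arm holds its last target. There are 200 camera calls.

## Working session

There is one attempt and no reset: what is moved stays moved. The work goes in short steps, Python scripts to look and compute and a tool call to move; the robot and the scene stay as the last step left them, time stands still between calls to the robot, and variables do not carry over. Pictures are saved under pics/ and viewed, at most 14 in all, crops included, and the job is handed in when it is done.

Besides the shell and the picture viewer there is one more tool, called after ">>>" as name(argument=value, ...), one argument or row to a line, values as JSON. move_arm: Moves the arm, as the interface text tells. Its arguments: {"type":"object","properties":{"deltas":{"type":"array","items":{"type":"array","items":{"type":"array","items":{"type":"number"}}}}},"required":["deltas"]}

```bash
mkdir -p pics; cat > h.py <<'E'
import numpy as np, cv2
from station import env
def cap(n,fn=None):
    c=env.capture(n)
    if fn: cv2.imwrite('pics/'+fn,c['image'])
    return c
def ray(c,u,v):
    K=np.array(c['intrinsics']);T=np.array(c['world_from_camera'])
    d=np.linalg.inv(K)@[u,v,1.];return T[:3,3],T[:3,:3]@d
def onz(c,u,v,z):
    o,d=ray(c,u,v);return o+d*(z-o[2])/d[2]
E
python3 - <<'E'
from h import *
np.set_printoptions(precision=4,suppress=True)
s=env.state();print(s)
for n in('top','side'):
    c=cap(n,n+'0.png');np.savez(n+'0.npz',**{k:c[k] for k in('image','intrinsics','world_from_camera')});print(c['intrinsics'],c['world_from_camera'])
E
```

```text
{'time_s': 0.0, 'q': array([-0.9648,  0.5019, -0.4267,  1.5515,  0.2208,  1.1383, -0.2103]), 'joint_velocities': array([-0.001 , -0.0006,  0.0015,  0.0014, -0.0001,  0.0005,  0.0002]), 'joint_efforts': array([ -0.0006, -56.9514,  -5.8168, -28.0943,   0.0105,   0.0119,
         0.    ]), 'eef_pos': array([0.2183, 0.6115, 0.2302]), 'ee_rot': array([-0.0002,  0.1705,  0.9853, -0.001 ]), 'contact_force': array([-1.2652,  0.2427,  0.2804]), 'wrist_torque': array([-0.0433,  0.0194,  0.0156]), 'grasp_force': 0.0, 'width': 0.08546753037018355}
[[510.4807   0.     316.7691]
 [  0.     510.4807 235.6575]
 [  0.       0.       1.    ]] [[-0.0153 -0.9821  0.1878  0.4143]
 [-0.9998  0.0127 -0.0151  0.0037]
 [ 0.0125 -0.1879 -0.9821  0.9517]
 [ 0.      0.      0.      1.    ]]
[[529.1394   0.     321.957 ]
 [  0.     529.1394 247.656 ]
 [  0.       0.       1.    ]] [[-0.9786 -0.1391  0.1514  0.4059]
 [-0.2056  0.6796 -0.7041  0.7553]
 [-0.0049 -0.7202 -0.6937  0.8055]
 [ 0.      0.      0.      1.    ]]
```

View pics/top0.png

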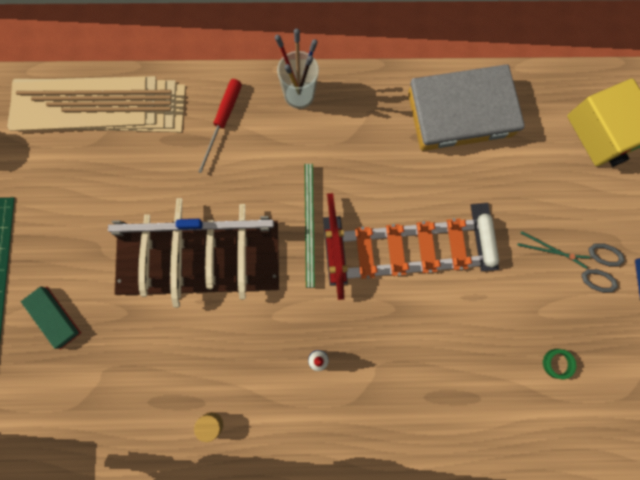

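View pics/side0.png

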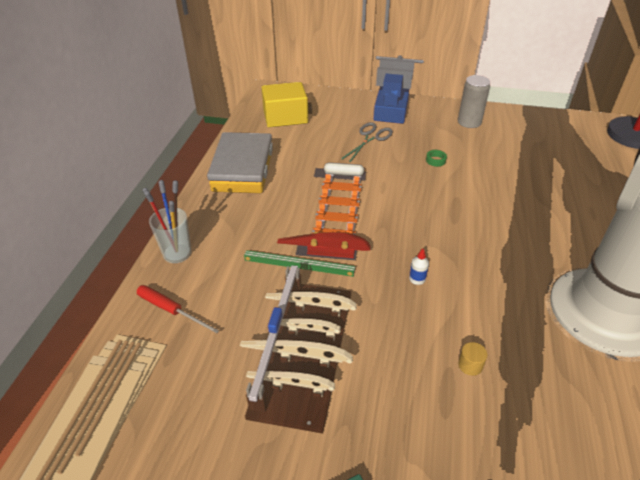

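```bash
python3 - <<'E'
from h import *
t=cv2.imread('pics/top0.png')
f=lambda x0,y0,w,h,k:cv2.resize(t[y0:y0+h,x0:x0+w],None,fx=k,fy=k,interpolation=cv2.INTER_CUBIC)
cv2.imwrite('pics/rack.png',f(100,190,200,125,4)); cv2.imwrite('pics/jig.png',f(310,185,200,125,4))
hsv=cv2.cvtColor(t,cv2.COLOR_BGR2HSV)
s=cv2.imread('pics/side0.png');hs=cv2.cvtColor(s,cv2.COLOR_BGR2HSV)
for nm,H,lo,hi,(x0,y0,x1,y1) in [('blueT',hsv,(105,120,60),(130,255,255),(150,200,230,250)),('blueS',hs,(105,120,60),(130,255,255),(240,290,310,350)),
  ('orT',hsv,(5,150,130),(15,255,255),(345,210,480,290)),('redT',hsv,(170,120,50),(180,255,255),(315,190,350,300)),('orS',hs,(5,150,130),(15,255,255),(305,160,370,240))]:
    m=cv2.inRange(H,lo,hi);z=np.zeros_like(m);z[y0:y1,x0:x1]=m[y0:y1,x0:x1]
    n,l,st,ce=cv2.connectedComponentsWithStats(z)
    for i in range(1,n):
        if st[i,4]>20:
            r=cv2.minAreaRect(np.argwhere(l==i)[:,::-1].astype(np.float32));print(nm,st[i],ce[i].round(1),np.round(r[0],1),np.round(r[1],1),round(r[2],1))
E
```

```text
blueT [176 220  26   9 212] [188.4 223.9] [188.5 224. ] [ 8. 25.] 90.0
blueS [269 308  12  25 177] [274.2 319.9] [274.  319.6] [ 8.4 24.3] 12.5
orT [446 218  25  53 719] [457.4 243.3] [458.5 243.5] [51.9 18.8] 81.4
orT [416 221  24  52 691] [426.8 246.1] [427.7 246.8] [52.  18.2] 82.1
orT [386 224  23  52 665] [396.  248.8] [396.7 248.9] [51.5 17.6] 82.3
orT [359 227  14   9  72] [366.6 230.6] [365.5 231. ] [13.  8.] 0.0
orT [363 238  14  36 231] [369.7 254.4] [369.4 255.6] [35.9  8.4] 80.2
orS [ 312  175   50   60 1452] [337.3 205.6] [337.2 205.8] [43.2 62.3] 7.1
```

View pics/rack.png

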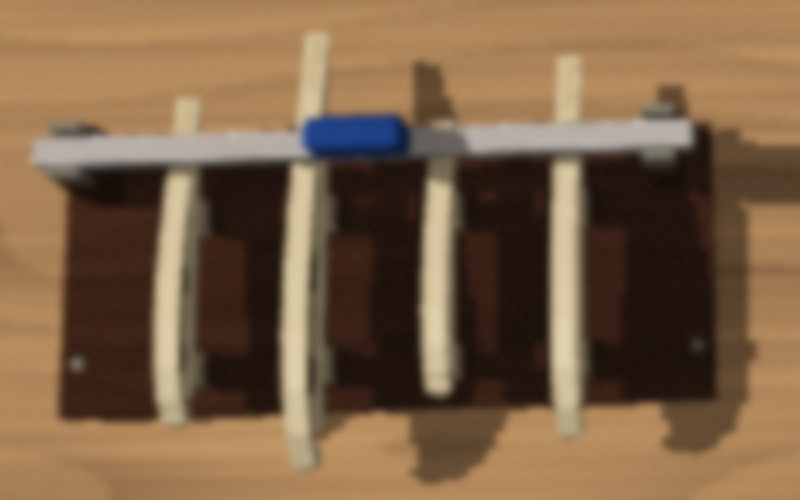

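View pics/jig.png

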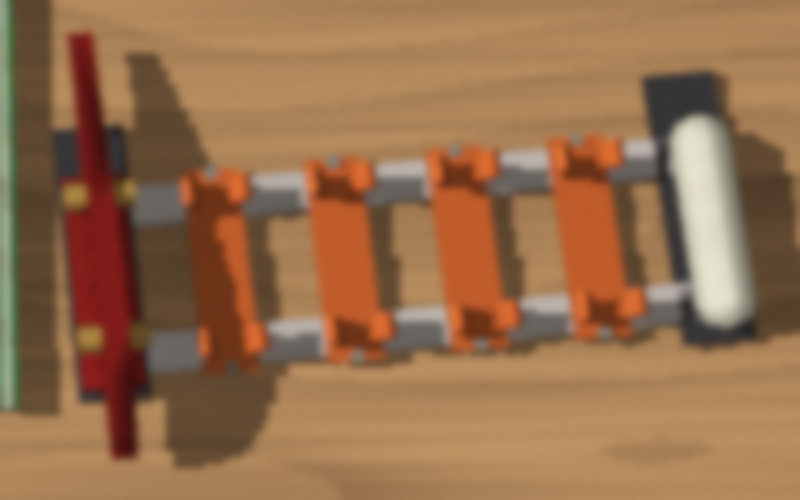

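```bash
cat >> h.py <<'E'
def tri(c1,p1,c2,p2):
    o1,d1=ray(c1,*p1);o2,d2=ray(c2,*p2)
    A=np.array([d1,-d2]).T;k=np.linalg.lstsq(A,o2-o1,rcond=None)[0]
    a=o1+d1*k[0];b=o2+d2*k[1];return (a+b)/2,np.linalg.norm(a-b)
np.set_printoptions(precision=4,suppress=True)
E
python3 - <<'E'
from h import *
T=np.load('top0.npz');S=np.load('side0.npz')
print('blue',tri(T,(188.4,223.9),S,(274.2,319.9)))
cr=lambda x,y:(100+(x+.5)/4-.5,190+(y+.5)/4-.5)
cj=lambda x,y:(310+(x+.5)/4-.5,185+(y+.5)/4-.5)
for z in(.05,.06,.07): print('bar ends mid',z,onz(T,*cr(32,150),z),onz(T,*cr(693,134),z))
for n,(lx,ly),(tx,ty),h in [('150',(172,420),(186,98),.03),('200',(304,466),(317,34),.03),('125',(438,392),(440,122),.03),('175',(568,436),(568,56),.03)]:
    print(n,onz(T,*cr(lx,ly),.012+h),onz(T,*cr(tx,ty),.012+.026))
for n,f,b in [('a',(233,352),(215,185)),('b',(358,333),(338,172)),('c',(480,322),(461,163)),('d',(605,310),(584,152))]:
    print(n,onz(T,*cj(*f),.032)[:2],onz(T,*cj(*b),.032)[:2])
E
```

```text
blue (array([0.6061, 0.2133, 0.0814]), np.float64(0.003334400549667463))
bar ends mid 0.05 [0.6072 0.365  0.05  ] [0.6108 0.0687 0.05  ]
bar ends mid 0.06 [0.605 0.361 0.06 ] [0.6086 0.0679 0.06  ]
bar ends mid 0.07 [0.6029 0.3569 0.07  ] [0.6064 0.0672 0.07  ]
150 [0.4861 0.2991 0.042 ] [0.6332 0.3012 0.038 ]
200 [0.4651 0.2403 0.042 ] [0.6627 0.2425 0.038 ]
125 [0.4968 0.1822 0.042 ] [0.6205 0.185  0.038 ]
175 [0.4765 0.1244 0.042 ] [0.6508 0.127  0.038 ]
a [ 0.5208 -0.102 ] [ 0.598  -0.0964]
b [ 0.5287 -0.1592] [ 0.6034 -0.1533]
c [ 0.5329 -0.215 ] [ 0.6069 -0.2104]
d [ 0.5377 -0.2724] [ 0.6114 -0.2677]
```

```bash
cat >> h.py <<'E'
from scipy.spatial.transform import Rotation as Rn
def go(*targets):
    """targets x,y,z,yaw_deg of tool y (mod 180); prints tool deltas from current pose"""
    s=env.state();w,x,y,z=s['ee_rot'];R=Rn.from_quat([x,y,z,w]).as_matrix()
    yaw=np.degrees(np.arctan2(R[1,1],R[0,1]));print('pos',s['eef_pos'],'yaw',round(yaw,2),'zax',R[:,2],'w',round(s['width'],4),'gf',round(s['grasp_force'],1),'t',s['time_s'],'q7',s['q'][6],'F',s['contact_force'])
    for X,Y,Z,a in targets:
        d=R.T@(np.array([X,Y,Z])-s['eef_pos']);t=(yaw-a+90)%180-90
        print('->',(X,Y,Z,a),d.round(4),'turn',round(np.radians(t),4))
E
python3 -c "
from h import *
go((.54,.212,.25,.7))"
```

```text
pos [0.2183 0.6116 0.2304] yaw 70.36 zax [-0.0006 -0.0016 -1.    ] w 0.0851 gf 0.0 t 0.1 q7 -0.2103079986101044 F [-0.6873 -0.0109  0.5829]
-> (0.54, 0.212, 0.25, 0.7) [-0.4373 -0.2682 -0.0192] turn 1.2158
```

>>> move_arm(
  deltas=[
    [[0.085, -0.437, -0.268, -0.019, 1.216], [0.085, -0.437, -0.268, -0.019, 1.216], [0.085, -0.437, -0.268, -0.019, 1.216], [0.085, -0.437, -0.268, -0.019, 1.216], [0.085, -0.437, -0.268, -0.019, 1.216], [0.085, -0.437, -0.268, -0.019, 1.216], [0.085, -0.437, -0.268, -0.019, 1.216], [0.085, -0.437, -0.268, -0.019, 1.216]],
  ],
)

```text
time_s: 0.77
eef_pos: [0.4281, 0.3507, 0.2436]
ee_rot: [-0.0, 0.624, 0.781, -0.0]
contact_force: [0.2, -1.0, 0.1]
width: 0.0846
grasp_force: 0.0
```

```bash
python3 -c "
from h import *
go((.54,.212,.25,.7))"
```

```text
pos [0.4281 0.3507 0.2436] yaw 12.71 zax [-0.0003 -0.0002 -1.    ] w 0.0846 gf 0.0 t 0.7667 q7 -0.5557196332562839 F [ 0.1574 -1.0097  0.1408]
-> (0.54, 0.212, 0.25, 0.7) [-0.1599  0.0787 -0.0065] turn 0.2096
```

>>> move_arm(
  deltas=[
    [[0.085, -0.16, 0.079, -0.006, 0.21], [0.085, -0.16, 0.079, -0.006, 0.21], [0.085, -0.16, 0.079, -0.006, 0.21], [0.085, -0.16, 0.079, -0.006, 0.21], [0.085, -0.16, 0.079, -0.006, 0.21], [0.085, -0.16, 0.079, -0.006, 0.21]],
  ],
)

```text
time_s: 1.27
eef_pos: [0.5433, 0.2091, 0.2493]
ee_rot: [0.001, 0.704, 0.71, -0.001]
contact_force: [0.3, 0.0, 0.1]
width: 0.085
grasp_force: 0.0
```

```bash
cat >> h.py <<'E'
def wcap(fn):
    s=env.state();c=env.capture('wrist');cv2.imwrite('pics/'+fn+'.png',c['image'])
    w,x,y,z=s['ee_rot'];M=np.eye(4);M[:3,:3]=Rn.from_quat([x,y,z,w]).as_matrix();M[:3,3]=s['eef_pos']
    np.savez(fn,image=c['image'],K=c['intrinsics'],T=M@np.array(c['hand_eye']));return c
def wonz(c,u,v,z):
    K=c['K'];T=c['T'];d=np.array([(u-K[0,2])/K[0,0],(v-K[1,2])/K[1,1]]);th=np.linalg.norm(d)
    r=np.append(d/max(th,1e-9)*np.sin(th),np.cos(th));r=T[:3,:3]@r;o=T[:3,3];return o+r*(z-o[2])/r[2]
E
python3 -c "
from h import *
go((.605,.212,.15,.7))
c=wcap('w1');print(c['intrinsics'],c['hand_eye'])"
```

```text
pos [0.5433 0.2091 0.2493] yaw 0.54 zax [ 0.0007 -0.0025 -1.    ] w 0.085 gf 0.0 t 1.2667 q7 -0.41406982395208514 F [0.2582 0.0458 0.1334]
-> (0.605, 0.212, 0.15, 0.7) [0.0025 0.0617 0.0993] turn -0.0027
[[371.6483   0.     317.803 ]
 [  0.     371.6483 241.2543]
 [  0.       0.       1.    ]] [[-0.0005 -0.9492 -0.3148  0.0807]
 [ 1.     -0.0005  0.     -0.0002]
 [-0.0002 -0.3148  0.9492 -0.1429]
 [ 0.      0.      0.      1.    ]]
```

View pics/w1.png

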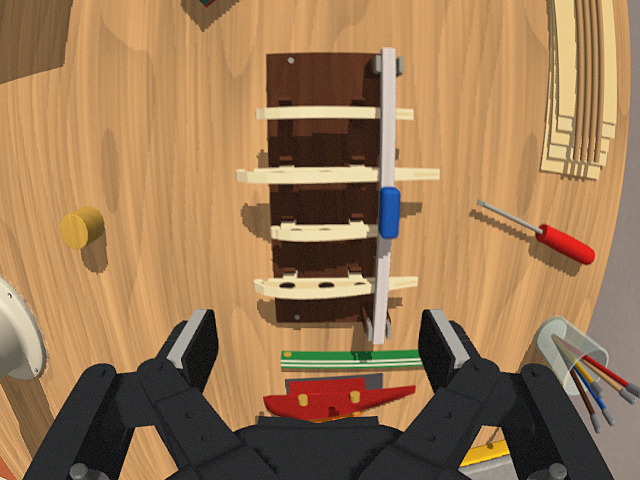

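```bash
python3 - <<'E'
from h import *
c=np.load('w1.npz')
h=cv2.cvtColor(c['image'],cv2.COLOR_BGR2HSV);m=cv2.inRange(h,(105,120,60),(130,255,255));m[:180]=0;m[250:]=0;m[:,:370]=0;m[:,410:]=0
p=np.argwhere(m)[:,::-1].astype(np.float32);r=cv2.minAreaRect(p);print(r,p.min(0),p.max(0))
print('blue',[wonz(c,*r[0],z) for z in(.07,.08,.092)])
print('bar',[wonz(c,u,v,.07) for u,v in((387.5,47.5),(378.5,343.5))])
for n,l,t in[('150',(258,112.5),(413,114)),('200',(239,176),(439,174.5)),('125',(273,233),(376,231)),('175',(256,287),(417,281))]:
    print(n,[wonz(c,*l,.042),wonz(c,*t,.038)])
E
```

```text
((389.0, 212.0), (50.0, 20.0), 90.0) [379. 187.] [399. 237.]
blue [array([0.6075, 0.2109, 0.07  ]), array([0.6055, 0.2134, 0.08  ]), array([0.6031, 0.2163, 0.092 ])]
bar [array([0.6014, 0.3575, 0.07  ]), array([0.608 , 0.0703, 0.07  ])]
150 [array([0.4868, 0.299 , 0.042 ]), array([0.6333, 0.3006, 0.038 ])]
200 [array([0.4673, 0.2386, 0.042 ]), array([0.6631, 0.2426, 0.038 ])]
125 [array([0.4992, 0.1814, 0.042 ]), array([0.6019, 0.1832, 0.038 ])]
175 [array([0.4791, 0.1219, 0.042 ]), array([0.6504, 0.1278, 0.038 ])]
```

>>> move_arm(
  deltas=[
    [[0.06, 0.0, 0.062, 0.04, -0.009], [0.06, 0.0, 0.062, 0.1, -0.009], [0.06, 0.0, 0.062, 0.1, -0.009], [0.06, 0.0, 0.062, 0.13, -0.009], [0.06, 0.0, 0.062, 0.13, -0.009], [0.06, 0.0, 0.062, 0.13, -0.009]],
  ],
)

```text
time_s: 1.82
eef_pos: [0.5994, 0.2175, 0.1176]
ee_rot: [-0.002, 0.696, 0.718, -0.002]
contact_force: [0.2, 0.0, 0.4]
width: 0.0603
grasp_force: 0.0
```

```bash
python3 -c "
from h import *
go((.605,.2135,.055,1))"
```

```text
pos [0.5994 0.2175 0.1176] yaw 1.71 zax [-0.0058 -0.0008 -1.    ] w 0.0603 gf 0.0 t 1.8167 q7 -0.3690603313010148 F [0.2029 0.0349 0.386 ]
-> (0.605, 0.2135, 0.055, 1) [-0.0041  0.0058  0.0626] turn 0.0123
```

>>> move_arm(
  deltas=[
    [[0.06, 0, 0, 0, 0], [0.06, 0, 0, 0, 0], [0.06, 0, 0, 0, 0]],
  ],
)

```text
time_s: 2.07
eef_pos: [0.6038, 0.2171, 0.1226]
ee_rot: [0.001, 0.697, 0.717, 0.002]
contact_force: [-1.1, -1.6, -0.3]
width: 0.06
grasp_force: 0.0
```

```bash
python3 -c "
from h import *
go((.605,.2135,.055,1))"
```

```text
pos [0.6038 0.2171 0.1226] yaw 1.59 zax [ 0.0041  0.002  -1.    ] w 0.06 gf 0.0 t 2.0667 q7 -0.3686747205023891 F [-1.074  -1.6461 -0.2818]
-> (0.605, 0.2135, 0.055, 1) [-0.0037  0.0008  0.0676] turn 0.0103
```

>>> move_arm(
  deltas=[
    [[0.06, -0.0035, 0.001, 0.02, 0.01], [0.06, -0.0035, 0.001, 0.04, 0.01], [0.06, -0.0035, 0.001, 0.055, 0.01], [0.06, -0.0035, 0.001, 0.067, 0.01], [0.06, -0.0035, 0.001, 0.067, 0.01], [0.06, -0.0035, 0.001, 0.067, 0.01]],
  ],
)

```text
time_s: 2.57
eef_pos: [0.6037, 0.2126, 0.0532]
ee_rot: [-0.0, 0.701, 0.713, 0.0]
contact_force: [-0.4, 0.5, 0.2]
width: 0.0601
grasp_force: 0.0
```

```bash
python3 -c "
from h import *
go((.605,.2135,.055,1))"
```

```text
pos [0.6037 0.2126 0.0532] yaw 0.98 zax [ 0.0002  0.0002 -1.    ] w 0.0601 gf 0.0 t 2.5667 q7 -0.373378594154358 F [-0.3505  0.4535  0.1733]
-> (0.605, 0.2135, 0.055, 1) [ 0.0009  0.0013 -0.0018] turn -0.0003
```

>>> move_arm(
  deltas=[
    [[0.0, 0, 0.001, 0, 0], [0.0, 0, 0.001, 0, 0], [0.0, 0, 0.001, 0, 0], [0.0, 0, 0.001, 0, 0], [0.0, 0, 0.001, 0, 0], [0.0, 0, 0.001, 0, 0]],
  ],
)

```text
time_s: 3.07
eef_pos: [0.6053, 0.2127, 0.0537]
ee_rot: [0.0, 0.701, 0.713, 0.001]
contact_force: [-0.3, 0.0, 4.9]
width: 0.0156
grasp_force: 58.6
```

```bash
python3 -c "
from h import *
go((.605,.2135,.055,1))"
```

```text
pos [0.6053 0.2127 0.0537] yaw 0.97 zax [ 0.0016  0.0006 -1.    ] w 0.0156 gf 58.6 t 3.0667 q7 -0.37280901987656273 F [-0.2695  0.0471  4.8755]
-> (0.605, 0.2135, 0.055, 1) [ 0.0008 -0.0003 -0.0013] turn -0.0005
```

>>> move_arm(
  deltas=[
    [[0.04, 0, 0, 0, 0], [0.04, 0, 0, 0, 0], [0.04, 0, 0, -0.009, 0], [0.04, 0, 0, -0.009, 0], [0.0, 0, 0, -0.009, 0], [0.0, 0, 0, -0.009, 0], [0.0, 0, 0, -0.009, 0], [0.0, 0, 0, -0.009, 0]],
  ],
)

```text
time_s: 3.73
eef_pos: [0.6047, 0.2125, 0.0619]
ee_rot: [0.0, 0.701, 0.713, 0.0]
contact_force: [-0.8, 0.1, 3.8]
width: 0.015
grasp_force: 58.7
```

>>> move_arm(
  deltas=[
    [[0.0, 0, 0, 0, 0], [0.0, 0, 0, -0.01, 0], [0.0, 0, 0, -0.025, 0], [0.0, 0, 0, -0.045, 0], [0.0, 0, 0, -0.065, 0], [0.0, 0, 0, -0.08, 0], [0.0, 0, 0, -0.08, 0], [0.0, 0, 0, -0.08, 0]],
  ],
)

```text
time_s: 4.4
eef_pos: [0.6049, 0.2126, 0.1425]
ee_rot: [0.0, 0.701, 0.713, 0.001]
contact_force: [0.2, -0.2, -1.3]
width: 0.0145
grasp_force: 60.0
```

```bash
python3 -c "
from h import *
go((.41,.212,.14,1))
cap('top','t2.png')"
```

```text
pos [0.6049 0.2126 0.1425] yaw 0.97 zax [ 0.0014  0.0006 -1.    ] w 0.0145 gf 60.0 t 4.4 q7 -0.3701376265649504 F [ 0.1844 -0.1552 -1.2882]
-> (0.41, 0.212, 0.14, 1) [ 0.0027 -0.1949  0.0022] turn -0.0005
```

View pics/t2.png

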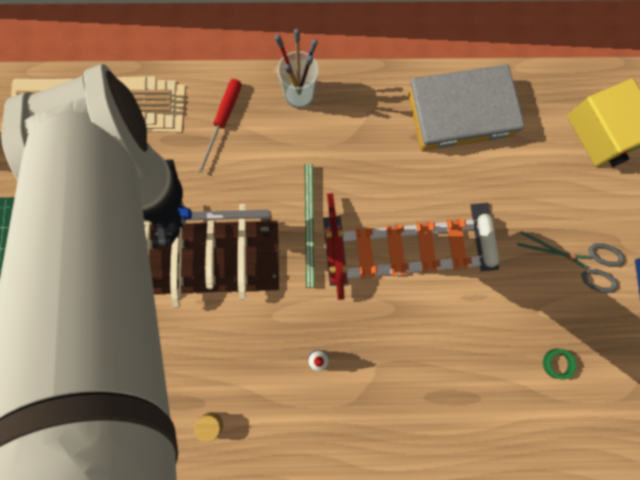

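>>> move_arm(
  deltas=[
    [[0.0, 0, -0.03, 0, 0], [0.0, 0, -0.06, 0, 0], [0.0, 0, -0.09, 0, 0], [0.0, 0, -0.12, 0, 0], [0.0, 0, -0.15, 0, 0], [0.0, 0, -0.18, 0, 0], [0.0, 0, -0.195, 0, 0], [0.0, 0, -0.195, 0, 0]],
  ],
)

```text
time_s: 5.12
eef_pos: [0.4042, 0.2082, 0.1398]
ee_rot: [-0.001, 0.7, 0.714, -0.003]
contact_force: [-0.3, 0.1, -1.0]
width: 0.0149
grasp_force: 60.1
```

>>> move_arm(
  deltas=[
    [[0.0, 0, 0, 0.03, 0], [0.0, 0, 0, 0.06, 0], [0.0, 0, 0, 0.09, 0], [0.0, 0, 0, 0.115, 0], [0.0, 0, 0, 0.125, 0], [0.0, 0, 0, 0.128, 0], [0.0, 0, 0, 0.128, 0], [0.0, 0, 0, 0.128, 0]],
  ],
)

```text
time_s: 5.78
eef_pos: [0.4104, 0.2094, 0.0143]
ee_rot: [0.0, 0.701, 0.713, 0.0]
contact_force: [-0.1, -0.1, -0.4]
width: 0.0151
grasp_force: 60.0
```

```bash
python3 -c "
from h import *
go((.41,.212,.004,1))"
```

```text
pos [0.4104 0.2094 0.0143] yaw 0.97 zax [ 0.0009  0.0005 -1.    ] w 0.0151 gf 60.0 t 5.7833 q7 -0.5520372064455137 F [-0.1395 -0.1058 -0.3573]
-> (0.41, 0.212, 0.004, 1) [ 0.0026 -0.0004  0.0103] turn -0.0006
```

Lower gently until contact.

>>> move_arm(
  deltas=[
    [[0.0, 0, 0, 0.002, 0], [0.0, 0, 0, 0.004, 0], [0.0, 0, 0, 0.006, 0], [0.0, 0, 0, 0.008, 0], [0.0, 0, 0, 0.009, 0], [0.0, 0, 0, 0.009, 0], [0.0, 0, 0, 0.009, 0]],
  ],
)

```text
time_s: 6.37
eef_pos: [0.4101, 0.2093, 0.0058]
ee_rot: [0.0, 0.701, 0.713, 0.001]
contact_force: [-3.8, -1.1, 13.1]
width: 0.015
grasp_force: 62.0
```

>>> move_arm(
  deltas=[
    [[0.0, 0, 0, -0.001, 0], [0.05, 0, 0, -0.001, 0], [0.05, 0, 0, -0.001, 0], [0.05, 0, 0, -0.001, 0], [0.05, 0, 0, -0.03, 0], [0.05, 0, 0, -0.07, 0], [0.05, 0, 0, -0.11, 0], [0.05, 0, 0, -0.15, 0]],
  ],
)

```text
time_s: 7.03
eef_pos: [0.4088, 0.2087, 0.1558]
ee_rot: [-0.0, 0.701, 0.713, -0.001]
contact_force: [1.3, 0.6, -0.3]
width: 0.0502
grasp_force: 0.0
```

```bash
python3 -c "
from h import *
go((.549,.241,.155,91))
c=wcap('w2')"
```

```text
pos [0.4088 0.2087 0.1558] yaw 0.98 zax [-0.0015 -0.0008 -1.    ] w 0.0502 gf 0.0 t 7.0333 q7 -0.5299363484178476 F [ 1.3358  0.5813 -0.321 ]
-> (0.549, 0.241, 0.155, 91) [0.0299 0.1407 0.0006] turn 1.5705
```

View pics/w2.png

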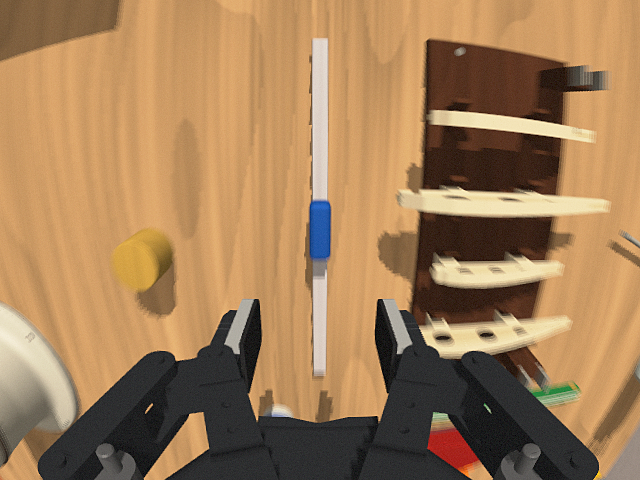

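>>> move_arm(
  deltas=[
    [[0.04, 0.03, 0.141, 0, -1.571], [0.04, 0.03, 0.141, 0, -1.571], [0.04, 0.03, 0.141, 0, -1.571], [0.04, 0.03, 0.141, 0, -1.571], [0.04, 0.03, 0.141, 0, -1.571], [0.04, 0.03, 0.141, 0, -1.571], [0.04, 0.03, 0.141, 0, -1.571], [0.04, 0.03, 0.141, 0, -1.571]],
  ],
)

```text
time_s: 7.75
eef_pos: [0.5499, 0.2413, 0.1539]
ee_rot: [-0.0, 0.271, 0.963, -0.0]
contact_force: [-0.2, 0.5, 0.5]
width: 0.04
grasp_force: 0.0
```

```bash
python3 -c "
from h import *
go((.549,.241,.155,91))"
```

```text
pos [0.5499 0.2413 0.1539] yaw 58.61 zax [-0.0011 -0.0003 -1.    ] w 0.04 gf 0.0 t 7.75 q7 0.45814622545741884 F [-0.2104  0.4714  0.5172]
-> (0.549, 0.241, 0.155, 91) [ 0.0006 -0.0007 -0.0011] turn -0.5653
```

>>> move_arm(
  deltas=[
    [[0.04, 0, 0, 0, -0.565], [0.04, 0, 0, 0, -0.565], [0.04, 0, 0, 0, -0.565], [0.04, 0, 0, 0, -0.565], [0.04, 0, 0, 0, -0.565], [0.04, 0, 0, 0, -0.565], [0.04, 0, 0, 0, -0.565], [0.04, 0, 0, 0, -0.565]],
  ],
)

```text
time_s: 8.42
eef_pos: [0.55, 0.2413, 0.1544]
ee_rot: [-0.0, -0.004, 1.0, -0.0]
contact_force: [0.1, 0.2, -0.5]
width: 0.0402
grasp_force: 0.0
```

```bash
python3 -c "
from h import *
go((.5495,.241,.03,91))
c=wcap('w3')"
```

```text
pos [0.55   0.2413 0.1544] yaw 90.51 zax [-0.0004 -0.0001 -1.    ] w 0.0402 gf 0.0 t 8.4167 q7 0.9572582825057191 F [ 0.0773  0.2204 -0.5029]
-> (0.5495, 0.241, 0.03, 91) [ 0.0004 -0.0003  0.1244] turn -0.0085
```

View pics/w3.png

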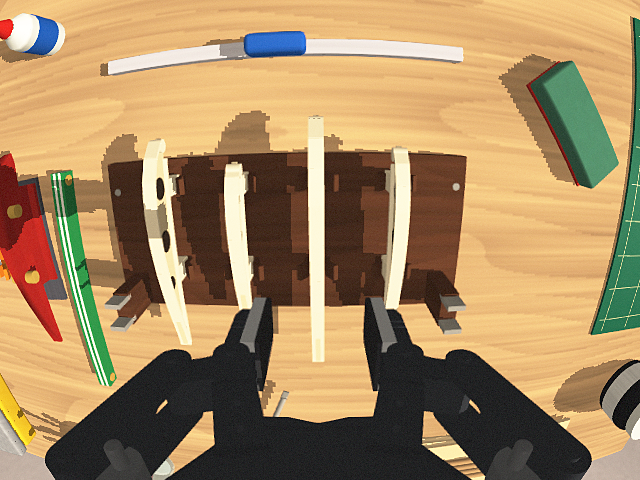

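```bash
python3 - <<'E'
from h import *
c=np.load('w3.npz')
for z in(.035,.045): print(wonz(c,316,116.5,z),wonz(c,318.5,361,z))
for z in(.05,.06): print(wonz(c,316.5,150,z), wonz(c,317.5,250,z))
E
```

```text
[0.4649 0.2391 0.035 ] [0.6653 0.2426 0.035 ]
[0.465  0.2391 0.045 ] [0.6578 0.2425 0.045 ]
[0.4874 0.2397 0.05  ] [0.5574 0.2409 0.05  ]
[0.4866 0.2397 0.06  ] [0.5538 0.2409 0.06  ]
```

>>> move_arm(
  deltas=[
    [[0.04, 0, 0, 0.03, -0.005], [0.04, 0, 0, 0.06, -0.005], [0.04, 0, 0, 0.085, -0.005], [0.04, 0, 0, 0.105, -0.005], [0.04, 0, 0, 0.118, -0.005], [0.04, 0, 0, 0.124, -0.005], [0.04, 0, 0, 0.124, -0.005], [0.04, 0, 0, 0.124, -0.005]],
  ],
)

```text
time_s: 9.13
eef_pos: [0.5506, 0.2419, 0.0313]
ee_rot: [0.0, -0.008, 1.0, 0.0]
contact_force: [0.1, 1.1, 0.3]
width: 0.0399
grasp_force: 0.0
```

>>> move_arm(
  deltas=[
    [[0.04, 0.001, -0.001, 0, 0], [0.0, 0.001, -0.001, 0, 0], [0.0, 0.001, -0.001, 0, 0], [0.0, 0.001, -0.001, 0, 0], [0.0, 0.001, -0.001, 0, 0], [0.0, 0.001, -0.001, 0, 0], [0.0, 0.001, -0.001, 0, 0]],
  ],
)

```text
time_s: 9.72
eef_pos: [0.5499, 0.2408, 0.0318]
ee_rot: [0.001, -0.008, 1.0, 0.0]
contact_force: [-1.5, -1.3, 5.2]
width: 0.0093
grasp_force: 59.2
```

```bash
python3 -c "
from h import *
go((.5495,.241,.03,91))"
```

```text
pos [0.5499 0.2408 0.0318] yaw 90.92 zax [ 0.0017  0.0006 -1.    ] w 0.0093 gf 59.2 t 9.7167 q7 0.9039366170373273 F [-1.5112 -1.3123  5.1835]
-> (0.5495, 0.241, 0.03, 91) [0.0004 0.0002 0.0018] turn -0.0013
```

>>> move_arm(
  deltas=[
    [[0.0, 0, 0, -0.01, 0], [0.0, 0, 0, -0.03, 0], [0.0, 0, 0, -0.05, 0], [0.0, 0, 0, -0.075, 0], [0.0, 0, 0, -0.1, 0], [0.0, 0, 0, -0.12, 0], [0.0, 0, 0, -0.12, 0], [0.0, 0, 0, -0.12, 0]],
  ],
)

```text
time_s: 10.38
eef_pos: [0.5499, 0.2408, 0.1525]
ee_rot: [0.001, -0.008, 1.0, 0.001]
contact_force: [0.5, -1.3, -0.8]
width: 0.0094
grasp_force: 58.4
```

```bash
python3 -c "
from h import *
go((.555,-.04,.15,95.5))"
```

```text
pos [0.5499 0.2408 0.1525] yaw 90.92 zax [ 0.0029  0.0011 -1.    ] w 0.0094 gf 58.4 t 10.3833 q7 0.9618014049185513 F [ 0.5357 -1.2837 -0.8039]
-> (0.555, -0.04, 0.15, 95.5) [-0.0005 -0.2809  0.0022] turn -0.0799
```

>>> move_arm(
  deltas=[
    [[0.0, 0, -0.035, 0, 0], [0.0, 0, -0.075, 0, 0], [0.0, 0, -0.115, 0, -0.02], [0.0, 0, -0.155, 0, -0.04], [0.0, 0, -0.195, 0, -0.06], [0.0, 0, -0.23, 0, -0.08], [0.0, 0, -0.26, 0, -0.08], [0.0, 0, -0.281, 0, -0.08]],
  ],
)

```text
time_s: 11.05
eef_pos: [0.5519, -0.0449, 0.1492]
ee_rot: [-0.002, -0.046, 0.999, -0.001]
contact_force: [0.4, -0.9, -1.2]
width: 0.009
grasp_force: 58.5
```

>>> move_arm(
  deltas=[
    [[0.0, 0, 0, 0, 0], [0.0, 0, 0, 0, 0], [0.0, 0, 0, 0, 0], [0.0, 0, 0, 0, 0]],
  ],
)

```text
time_s: 11.38
eef_pos: [0.5532, -0.0386, 0.1501]
ee_rot: [-0.001, -0.049, 0.999, 0.001]
contact_force: [-0.1, 0.1, -0.2]
width: 0.0091
grasp_force: 58.5
```

```bash
python3 -c "
from h import *
go((.56,-.1,.12,95.5))
c=wcap('w4');i=c['image'][60:360,0:400];cv2.imwrite('pics/w4c.png',cv2.resize(i,None,fx=2,fy=2,interpolation=cv2.INTER_CUBIC))"
```

```text
pos [ 0.5532 -0.0386  0.1501] yaw 95.66 zax [-0.0011  0.0011 -1.    ] w 0.0091 gf 58.5 t 11.3833 q7 1.553885543851399 F [-0.0915  0.1087 -0.2208]
-> (0.56, -0.1, 0.12, 95.5) [-0.0007 -0.0618  0.03  ] turn 0.0027
```

View pics/w4c.png

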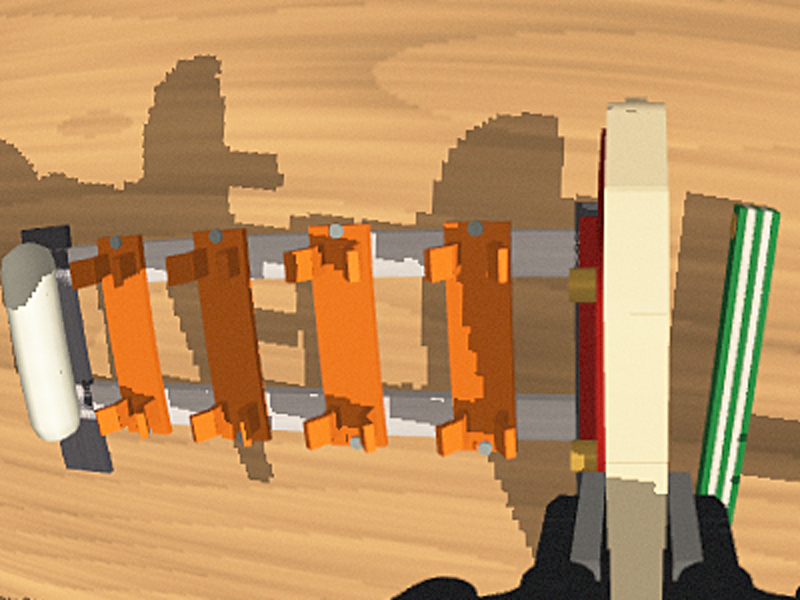

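```bash
python3 - <<'E'
from h import *
c=np.load('w4.npz');T=np.load('top0.npz')
cw=lambda x,y:((x+.5)/2-.5,60+(y+.5)/2-.5)
cj=lambda x,y:(310+(x+.5)/4-.5,185+(y+.5)/4-.5)
for z in(.010,.013):
  for n,f,b in[('a',(474,228),(485,449)),('b',(335,231),(356,443)),('c',(215,236),(241,437))]:
    A=wonz(c,*cw(*f),z);B=wonz(c,*cw(*b),z);d=B-A;print('w',z,n,A[:2],B[:2],'mid',((A+B)/2)[:2],np.linalg.norm(d),np.degrees(np.arctan2(d[1],d[0])))
  for n,b,f in[('a',(210,172),(232,370)),('b',(334,160),(358,357)),('c',(456,150),(482,345)),('d',(576,140),(605,335))]:
    A=onz(T,*cj(*f),z);B=onz(T,*cj(*b),z);d=B-A;print('T',z,n,'mid',((A+B)/2)[:2],np.linalg.norm(d),np.degrees(np.arctan2(d[1],d[0])))
# fork tops a front/back in wrist, z=.032
for n,p in [('a',[(441,248),(502,249),(462,432),(508,430)]),('b',[(300,252),(351,252),(322,415),(368,422)])]:
  print(n,[wonz(c,*cw(*q),.032)[:2] for q in p])
E
```

```text
w 0.01 a [ 0.5171 -0.1054] [ 0.6105 -0.0975] mid [ 0.5638 -0.1015] 0.09373905161042435 4.817033475972755
w 0.01 b [ 0.5218 -0.1639] [ 0.6147 -0.1562] mid [ 0.5683 -0.16  ] 0.0931881724693136 4.7198221861573515
w 0.01 c [ 0.5265 -0.2222] [ 0.6195 -0.2155] mid [ 0.573  -0.2188] 0.09324852093596829 4.122270005351833
T 0.01 a mid [ 0.5618 -0.1002] 0.0939923259048097 4.39238930442089
T 0.01 b mid [ 0.567 -0.159] 0.0937996621075687 4.336386428842223
T 0.01 c mid [ 0.5714 -0.217 ] 0.09310854113038104 4.334750986408855
T 0.01 d mid [ 0.5754 -0.2745] 0.09338607586663182 4.558308983482098
w 0.013 a [ 0.5166 -0.1048] [ 0.609 -0.097] mid [ 0.5628 -0.1009] 0.09274548530821751 4.8170334759727425
w 0.013 b [ 0.5213 -0.1626] [ 0.6132 -0.155 ] mid [ 0.5672 -0.1588] 0.09220044508847174 4.719822186157356
w 0.013 c [ 0.5259 -0.2203] [ 0.6179 -0.2137] mid [ 0.5719 -0.217 ] 0.09226015390492923 4.122270005351816
T 0.013 a mid [ 0.5614 -0.0999] 0.09369289926701872 4.3923893044208935
T 0.013 b mid [ 0.5665 -0.1585] 0.09350084922917214 4.336386428842231
T 0.013 c mid [ 0.5709 -0.2163] 0.09281192992141356 4.334750986408859
T 0.013 d mid [ 0.5749 -0.2736] 0.09308858052917655 4.558308983482134
a [array([ 0.5218, -0.1128]), array([ 0.5204, -0.0902]), array([ 0.5934, -0.103 ]), array([ 0.5906, -0.0847])]
b [array([ 0.5268, -0.1696]), array([ 0.5256, -0.1481]), array([ 0.593 , -0.1623]), array([ 0.5937, -0.142 ])]
```

```bash
python3 -c "
from h import *
go((.563,-.1005,.1,94.5))"
```

```text
pos [ 0.5534 -0.0385  0.1502] yaw 95.67 zax [-0.0008  0.0009 -1.    ] w 0.009 gf 58.5 t 11.4333 q7 1.5539497283360002 F [ 0.2915 -0.2455 -0.9737]
-> (0.563, -0.1005, 0.1, 94.5) [-0.0035 -0.0627  0.0502] turn 0.0205
```

>>> move_arm(
  deltas=[
    [[0.0, -0.0035, -0.03, 0, 0.02], [0.0, -0.0035, -0.055, 0, 0.02], [0.0, -0.0035, -0.063, 0.02, 0.02], [0.0, -0.0035, -0.063, 0.04, 0.02], [0.0, -0.0035, -0.063, 0.05, 0.02], [0.0, -0.0035, -0.063, 0.05, 0.02], [0.0, -0.0035, -0.063, 0.05, 0.02], [0.0, -0.0035, -0.063, 0.05, 0.02]],
  ],
)

```text
time_s: 12.1
eef_pos: [0.564, -0.1016, 0.1015]
ee_rot: [0.001, -0.039, 0.999, 0.0]
contact_force: [0.2, 0.1, 0.2]
width: 0.0094
grasp_force: 58.5
```

```bash
python3 -c "
from h import *
go((.563,-.1005,.06,94.5))"
```

```text
pos [ 0.564  -0.1016  0.1015] yaw 94.48 zax [ 0.0011  0.0003 -1.    ] w 0.0094 gf 58.5 t 12.1 q7 1.6284255717169227 F [0.2372 0.0791 0.2144]
-> (0.563, -0.1005, 0.06, 94.5) [0.0009 0.0012 0.0415] turn -0.0003
```

>>> move_arm(
  deltas=[
    [[0.0, 0.001, 0.001, 0.015, 0], [0.0, 0.001, 0.001, 0.03, 0], [0.0, 0.001, 0.001, 0.04, 0], [0.0, 0.001, 0.001, 0.048, 0], [0.0, 0.001, 0.001, 0.055, 0], [0.0, 0.001, 0.001, 0.061, 0], [0.0, 0.001, 0.001, 0.066, 0], [0.0, 0.001, 0.001, 0.066, 0]],
  ],
)

```text
time_s: 12.77
eef_pos: [0.5616, -0.1017, 0.0338]
ee_rot: [-0.001, -0.038, 0.999, 0.0]
contact_force: [0.2, 1.1, -1.6]
width: 0.0087
grasp_force: 58.4
```

>>> move_arm(
  deltas=[
    [[0.0, 0, 0, 0.001, 0], [0.0, 0, 0, 0.002, 0], [0.0, 0, 0, 0.003, 0], [0.0, 0, 0, 0.003, 0]],
  ],
)

```text
time_s: 13.1
eef_pos: [0.5625, -0.1017, 0.0318]
ee_rot: [0.0, -0.038, 0.999, 0.0]
contact_force: [0.3, 1.2, -1.2]
width: 0.009
grasp_force: 58.4
```

>>> move_arm(
  deltas=[
    [[0.0, 0, 0, 0.001, 0], [0.0, 0, 0, 0.002, 0], [0.0, 0, 0, 0.002, 0], [0.0, 0, 0, 0.002, 0]],
  ],
)

```text
time_s: 13.43
eef_pos: [0.5625, -0.1017, 0.0317]
ee_rot: [0.0, -0.038, 0.999, -0.0]
contact_force: [-5.3, 2.8, 16.1]
width: 0.009
grasp_force: 61.2
```

>>> move_arm(
  deltas=[
    [[0.0, 0, 0, -0.001, 0], [0.035, 0, 0, -0.001, 0], [0.035, 0, 0, -0.001, 0], [0.035, 0, 0, -0.001, 0], [0.035, 0, 0, -0.02, 0], [0.035, 0, 0, -0.055, 0], [0.035, 0, 0, -0.09, 0], [0.035, 0, 0, -0.12, 0]],
  ],
)

```text
time_s: 14.1
eef_pos: [0.5622, -0.1022, 0.1511]
ee_rot: [0.0, -0.038, 0.999, -0.0]
contact_force: [1.1, 0.0, 0.7]
width: 0.035
grasp_force: 0.0
```

```bash
python3 -c "
from h import *
go((.549,.125,.15,91))
c=cap('top');i=c['image'][185:310,310:510];cv2.imwrite('pics/t5.png',cv2.resize(i,None,fx=4,fy=4,interpolation=cv2.INTER_CUBIC))"
```

```text
pos [ 0.5622 -0.1022  0.1511] yaw 94.35 zax [ 0.0001 -0.     -1.    ] w 0.035 gf 0.0 t 14.1 q7 1.6486709825632302 F [1.0917 0.0272 0.7374]
-> (0.549, 0.125, 0.15, 91) [-0.0041  0.2276  0.0011] turn 0.0584
```

View pics/t5.png

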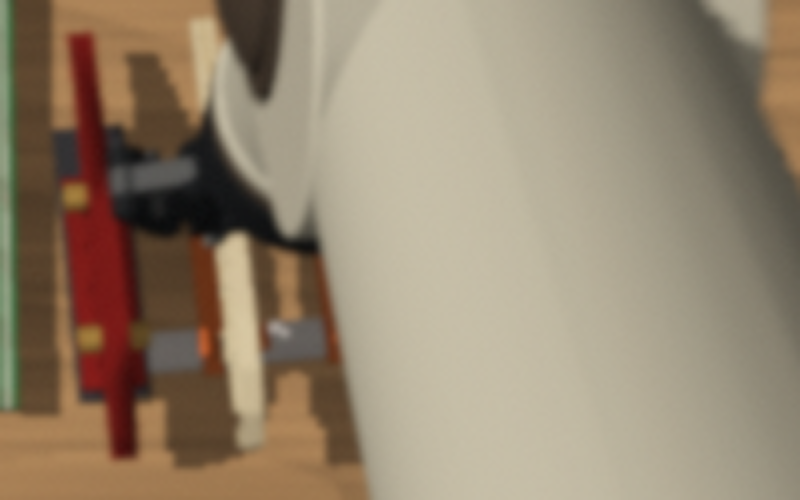

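>>> move_arm(
  deltas=[
    [[0.035, 0, 0.035, 0, 0], [0.035, 0, 0.075, 0, 0.02], [0.035, -0.002, 0.115, 0, 0.04], [0.035, -0.004, 0.155, 0, 0.058], [0.035, -0.004, 0.19, 0, 0.058], [0.035, -0.004, 0.215, 0, 0.058], [0.035, -0.004, 0.228, 0, 0.058], [0.035, -0.004, 0.228, 0, 0.058]],
  ],
)

```text
time_s: 14.82
eef_pos: [0.5481, 0.1296, 0.1495]
ee_rot: [-0.0, -0.012, 1.0, 0.001]
contact_force: [0.2, 0.8, 0.4]
width: 0.0347
grasp_force: 0.0
```

>>> move_arm(
  deltas=[
    [[0.035, 0, 0, 0, 0], [0.035, 0, 0, 0, 0], [0.035, 0, 0, 0.03, 0], [0.035, 0, 0, 0.045, 0], [0.035, 0, 0, 0.045, 0], [0.035, 0, 0, 0.045, 0], [0.035, 0, 0, 0.045, 0]],
  ],
)

```text
time_s: 15.4
eef_pos: [0.5496, 0.1244, 0.1054]
ee_rot: [0.0, -0.008, 1.0, -0.0]
contact_force: [1.1, -0.5, 0.6]
width: 0.0353
grasp_force: 0.0
```

```bash
python3 -c "
from h import *
go((.549,.125,.0315,91))
c=wcap('w6')"
```

```text
pos [0.5496 0.1244 0.1054] yaw 90.92 zax [ 0.001  -0.0002 -1.    ] w 0.0353 gf 0.0 t 15.4 q7 1.1383795246526718 F [ 1.1079 -0.5349  0.6372]
-> (0.549, 0.125, 0.0315, 91) [0.0007 0.0007 0.0739] turn -0.0015
```

View pics/w6.png

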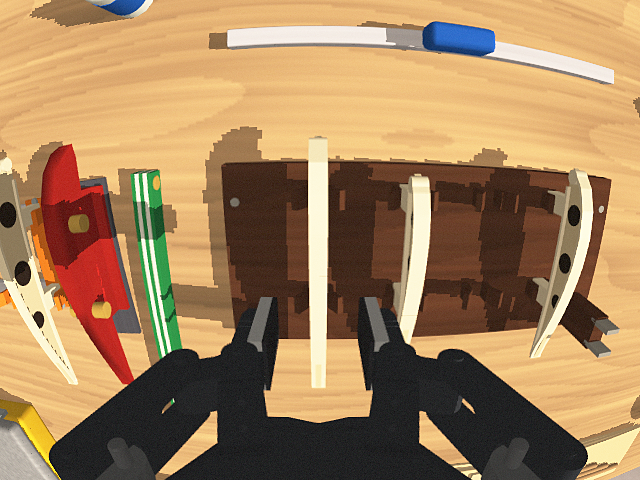

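```bash
python3 - <<'E'
from h import *
c=np.load('w6.npz')
print(wonz(c,318,137.5,.04),wonz(c,317,250,.055),wonz(c,420,175.5,.04),wonz(c,581,170,.04))
E
```

```text
[0.4772 0.123  0.04  ] [0.5378 0.1234 0.055 ] [0.4968 0.1822 0.04  ] [0.4844 0.3002 0.04  ]
```

>>> move_arm(
  deltas=[
    [[0.035, 0.001, 0.0, 0.02, 0], [0.035, 0.001, 0.0, 0.04, 0], [0.035, 0.001, 0.0, 0.06, 0], [0.035, 0.001, 0.0, 0.072, 0], [0.035, 0.001, 0.0, 0.074, 0], [0.035, 0.001, 0.0, 0.074, 0], [0.035, 0.001, 0.0, 0.074, 0]],
  ],
)

```text
time_s: 16.03
eef_pos: [0.5487, 0.1259, 0.0317]
ee_rot: [0.001, -0.009, 1.0, 0.0]
contact_force: [-0.1, -0.6, 0.1]
width: 0.0348
grasp_force: 0.0
```

>>> move_arm(
  deltas=[
    [[0.035, -0.002, -0.001, 0, 0], [0.035, -0.002, -0.001, 0, 0], [0.0, -0.002, -0.001, 0, 0], [0.0, -0.002, -0.001, 0, 0], [0.0, -0.002, -0.001, 0, 0], [0.0, -0.002, -0.001, 0, 0], [0.0, -0.002, -0.001, 0, 0], [0.0, -0.002, -0.001, 0, 0]],
  ],
)

```text
time_s: 16.7
eef_pos: [0.5503, 0.1249, 0.0313]
ee_rot: [0.001, -0.009, 1.0, 0.0]
contact_force: [-1.0, -0.3, 5.7]
width: 0.0091
grasp_force: 58.9
```

>>> move_arm(
  deltas=[
    [[0.0, 0, 0, -0.01, 0], [0.0, 0, 0, -0.03, 0], [0.0, 0, 0, -0.05, 0], [0.0, 0, 0, -0.075, 0], [0.0, 0, 0, -0.1, 0], [0.0, 0, 0, -0.12, 0], [0.0, 0, 0, -0.12, 0], [0.0, 0, 0, -0.12, 0]],
  ],
)

```text
time_s: 17.37
eef_pos: [0.5506, 0.1249, 0.1522]
ee_rot: [0.001, -0.009, 1.0, 0.0]
contact_force: [-0.7, -0.0, -0.4]
width: 0.0091
grasp_force: 58.4
```

```bash
python3 -c "
from h import *
go((.5667,-.1597,.15,94.4))"
```

```text
pos [0.5506 0.1249 0.1522] yaw 91.04 zax [ 0.0028  0.0004 -1.    ] w 0.0091 gf 58.4 t 17.3667 q7 1.1638708099401556 F [-0.6727 -0.0083 -0.3684]
-> (0.5667, -0.1597, 0.15, 94.4) [-0.011  -0.2848  0.0022] turn -0.0586
```

>>> move_arm(
  deltas=[
    [[0.0, 0, -0.035, 0, 0], [0.0, -0.002, -0.075, 0, 0], [0.0, -0.004, -0.115, 0, -0.02], [0.0, -0.006, -0.155, 0, -0.04], [0.0, -0.008, -0.195, 0, -0.059], [0.0, -0.01, -0.23, 0, -0.059], [0.0, -0.011, -0.26, 0, -0.059], [0.0, -0.011, -0.285, 0, -0.059]],
  ],
)

```text
time_s: 18.03
eef_pos: [0.5644, -0.1633, 0.149]
ee_rot: [-0.001, -0.037, 0.999, -0.0]
contact_force: [-0.4, 0.0, -0.0]
width: 0.0092
grasp_force: 58.5
```

>>> move_arm(
  deltas=[
    [[0.0, 0, 0, 0, 0], [0.0, 0, 0, 0, 0], [0.0, 0, 0, 0.025, 0], [0.0, 0, 0, 0.05, 0], [0.0, 0, 0, 0.05, 0], [0.0, 0, 0, 0.05, 0], [0.0, 0, 0, 0.05, 0], [0.0, 0, 0, 0.05, 0]],
  ],
)

```text
time_s: 18.7
eef_pos: [0.5671, -0.1594, 0.102]
ee_rot: [0.001, -0.039, 0.999, -0.0]
contact_force: [-0.0, 0.4, -0.3]
width: 0.0093
grasp_force: 58.5
```

```bash
python3 -c "
from h import *
go((.567,-.1597,.0345,94.4))"
```

```text
pos [ 0.5671 -0.1594  0.102 ] yaw 94.49 zax [ 0.002  -0.0002 -1.    ] w 0.0093 gf 58.5 t 18.7 q7 1.7304002690095055 F [-0.0201  0.3561 -0.3051]
-> (0.567, -0.1597, 0.0345, 94.4) [ 0.0002 -0.0003  0.0675] turn 0.0015
```

>>> move_arm(
  deltas=[
    [[0.0, 0, 0, 0.015, 0], [0.0, 0, 0, 0.03, 0], [0.0, 0, 0, 0.04, 0], [0.0, 0, 0, 0.048, 0], [0.0, 0, 0, 0.055, 0], [0.0, 0, 0, 0.061, 0], [0.0, 0, 0, 0.067, 0], [0.0, 0, 0, 0.067, 0]],
  ],
)

```text
time_s: 19.37
eef_pos: [0.5653, -0.1597, 0.0326]
ee_rot: [-0.001, -0.039, 0.999, 0.0]
contact_force: [0.3, 1.4, -1.1]
width: 0.0092
grasp_force: 58.4
```

>>> move_arm(
  deltas=[
    [[0.0, 0, 0, 0.001, 0], [0.0, 0, 0, 0.002, 0], [0.0, 0, 0, 0.003, 0], [0.0, 0, 0, 0.004, 0], [0.0, 0, 0, 0.004, 0], [0.0, 0, 0, 0.004, 0]],
  ],
)

```text
time_s: 19.87
eef_pos: [0.5661, -0.1597, 0.0313]
ee_rot: [0.0, -0.039, 0.999, -0.0]
contact_force: [-5.4, 2.8, 11.6]
width: 0.0089
grasp_force: 60.5
```

>>> move_arm(
  deltas=[
    [[0.0, 0, 0, -0.001, 0], [0.035, 0, 0, -0.001, 0], [0.035, 0, 0, -0.001, 0], [0.035, 0, 0, -0.001, 0], [0.035, 0, 0, -0.02, 0], [0.035, 0, 0, -0.055, 0], [0.035, 0, 0, -0.09, 0], [0.035, 0, 0, -0.12, 0]],
  ],
)

```text
time_s: 20.53
eef_pos: [0.5661, -0.1605, 0.1513]
ee_rot: [0.0, -0.038, 0.999, -0.0]
contact_force: [0.8, 0.4, -0.2]
width: 0.035
grasp_force: 0.0
```

```bash
python3 -c "
from h import *
go((.5485,.2995,.15,91))"
```

```text
pos [ 0.5661 -0.1605  0.1513] yaw 94.4 zax [ 0.0005 -0.0002 -1.    ] w 0.035 gf 0.0 t 20.5333 q7 1.7498274175821538 F [ 0.7552  0.3595 -0.182 ]
-> (0.5485, 0.2995, 0.15, 91) [-0.0177  0.46    0.0012] turn 0.0594
```

>>> move_arm(
  deltas=[
    [[0.035, 0, 0.035, 0, 0], [0.035, -0.003, 0.075, 0, 0.02], [0.035, -0.006, 0.115, 0, 0.04], [0.035, -0.008, 0.155, 0, 0.059], [0.035, -0.01, 0.195, 0, 0.059], [0.035, -0.012, 0.235, 0, 0.059], [0.035, -0.013, 0.275, 0, 0.059], [0.035, -0.014, 0.315, 0, 0.059]],
  ],
)

```text
time_s: 21.2
eef_pos: [0.5556, 0.1565, 0.1497]
ee_rot: [0.0, -0.009, 1.0, -0.0]
contact_force: [1.5, -0.5, -0.9]
width: 0.0352
grasp_force: 0.0
```

```bash
python3 -c "
from h import *
go((.5485,.2995,.15,91))"
```

```text
pos [0.5556 0.1565 0.1497] yaw 91.0 zax [ 0.0006 -0.0002 -1.    ] w 0.0352 gf 0.0 t 21.2 q7 1.10651592238801 F [ 1.4504 -0.5422 -0.887 ]
-> (0.5485, 0.2995, 0.15, 91) [ 0.0046  0.1431 -0.0003] turn 0.0
```

>>> move_arm(
  deltas=[
    [[0.035, 0.002, 0.035, 0, 0], [0.035, 0.004, 0.07, 0, 0], [0.035, 0.005, 0.105, 0, 0], [0.035, 0.005, 0.13, 0, 0], [0.035, 0.005, 0.143, 0, 0], [0.035, 0.005, 0.143, 0.02, 0], [0.035, 0.005, 0.143, 0.045, 0], [0.035, 0.005, 0.143, 0.045, 0]],
  ],
)

```text
time_s: 21.87
eef_pos: [0.5456, 0.2949, 0.1]
ee_rot: [-0.003, -0.009, 1.0, -0.002]
contact_force: [-0.8, -1.1, -1.7]
width: 0.0352
grasp_force: 0.0
```

>>> move_arm(
  deltas=[
    [[0.035, 0, 0, 0, 0], [0.035, 0, 0, 0, 0], [0.035, 0, 0, 0, 0], [0.035, 0, 0, 0, 0]],
  ],
)

```text
time_s: 22.2
eef_pos: [0.5492, 0.298, 0.1062]
ee_rot: [0.001, -0.009, 1.0, 0.001]
contact_force: [-0.5, 0.9, -0.1]
width: 0.0352
grasp_force: 0.0
```

```bash
python3 -c "
from h import *
go((.5485,.2995,.0315,91))
c=wcap('w7')
h=cv2.cvtColor(c['image'],cv2.COLOR_BGR2HSV);m=cv2.inRange(h,(15,20,150),(35,110,255))
c=np.load('w7.npz')
for v in (140,150,160,170,180,190,200,220,240,260,280):
    r=np.where(m[v,285:350])[0]; print(v,(r.min()+285,r.max()+285,len(r)) if len(r) else None, wonz(c,r.mean()+285,v,.055) if len(r) else '')
"
```

```text
pos [0.5492 0.298  0.1062] yaw 90.99 zax [ 0.0022  0.0011 -1.    ] w 0.0352 gf 0.0 t 22.2 q7 0.8515223778260866 F [-0.525   0.9089 -0.0707]
-> (0.5485, 0.2995, 0.0315, 91) [0.0008 0.0014 0.0747] turn -0.0001
140 (np.int64(293), np.int64(325), 12) [0.4775 0.2916 0.055 ]
150 (np.int64(285), np.int64(348), 21) [0.4827 0.2967 0.055 ]
160 (np.int64(309), np.int64(327), 19) [0.4879 0.2968 0.055 ]
170 (np.int64(309), np.int64(327), 19) [0.4932 0.2969 0.055 ]
180 (np.int64(309), np.int64(328), 18) [0.4986 0.2973 0.055 ]
190 (np.int64(309), np.int64(328), 18) [0.5039 0.2974 0.055 ]
200 (np.int64(309), np.int64(328), 18) [0.5094 0.2974 0.055 ]
220 (np.int64(309), np.int64(328), 18) [0.5204 0.2976 0.055 ]
240 (np.int64(309), np.int64(328), 19) [0.5318 0.2976 0.055 ]
260 (np.int64(309), np.int64(327), 19) [0.5436 0.2978 0.055 ]
280 (np.int64(310), np.int64(327), 17) [0.5559 0.298  0.055 ]
```

>>> move_arm(
  deltas=[
    [[0.035, 0.001, 0.0005, 0.02, 0], [0.035, 0.001, 0.0005, 0.04, 0], [0.035, 0.001, 0.0005, 0.06, 0], [0.035, 0.001, 0.0005, 0.072, 0], [0.035, 0.001, 0.0005, 0.0745, 0], [0.035, 0.001, 0.0005, 0.0745, 0], [0.035, 0.001, 0.0005, 0.0745, 0], [0.035, 0.001, 0.0005, 0.0745, 0]],
  ],
)

```text
time_s: 22.92
eef_pos: [0.548, 0.2991, 0.0316]
ee_rot: [0.001, -0.009, 1.0, 0.001]
contact_force: [-0.1, 0.1, 1.2]
width: 0.0349
grasp_force: 0.0
```

>>> move_arm(
  deltas=[
    [[0.0, 0, 0, 0, 0], [0.0, 0, 0, 0, 0], [0.0, 0, 0, 0, 0], [0.0, 0, 0, 0, 0], [0.0, 0, 0, 0, 0], [0.0, 0, 0, 0, 0]],
  ],
)

```text
time_s: 23.42
eef_pos: [0.5478, 0.299, 0.0312]
ee_rot: [0.001, -0.009, 1.0, 0.0]
contact_force: [-0.5, 0.1, 5.9]
width: 0.0089
grasp_force: 59.2
```

>>> move_arm(
  deltas=[
    [[0.0, 0, 0, -0.01, 0], [0.0, 0, 0, -0.03, 0], [0.0, 0, 0, -0.05, 0], [0.0, 0, 0, -0.075, 0], [0.0, 0, 0, -0.1, 0], [0.0, 0, 0, -0.12, 0], [0.0, 0, 0, -0.12, 0], [0.0, 0, 0, -0.12, 0]],
  ],
)

```text
time_s: 24.08
eef_pos: [0.5478, 0.2989, 0.1519]
ee_rot: [0.001, -0.009, 1.0, 0.001]
contact_force: [-0.1, 0.1, -0.5]
width: 0.0091
grasp_force: 58.5
```

```bash
python3 -c "
from h import *
go((.5715,-.2175,.15,94.4))"
```

```text
pos [0.5478 0.2989 0.1519] yaw 91.04 zax [ 0.0027  0.0013 -1.    ] w 0.0091 gf 58.5 t 24.0833 q7 0.8690689133767722 F [-0.1368  0.0553 -0.5383]
-> (0.5715, -0.2175, 0.15, 94.4) [-0.0144 -0.5167  0.0014] turn -0.0587
```

>>> move_arm(
  deltas=[
    [[0.0, 0, -0.03, 0, 0], [0.0, -0.002, -0.065, 0, 0], [0.0, -0.003, -0.105, 0, -0.02], [0.0, -0.004, -0.145, 0, -0.04], [0.0, -0.006, -0.185, 0, -0.059], [0.0, -0.008, -0.225, 0, -0.059], [0.0, -0.009, -0.265, 0, -0.059], [0.0, -0.01, -0.3, 0, -0.059]],
  ],
)

```text
time_s: 24.75
eef_pos: [0.5609, -0.0046, 0.1487]
ee_rot: [-0.001, -0.038, 0.999, -0.0]
contact_force: [0.3, -0.1, -0.8]
width: 0.0089
grasp_force: 58.6
```

```bash
python3 -c "
from h import *
go((.571,-.2175,.15,94.4))"
```

```text
pos [ 0.5609 -0.0046  0.1487] yaw 94.34 zax [-0.0029 -0.0007 -1.    ] w 0.0089 gf 58.6 t 24.75 q7 1.4594095881454103 F [ 0.2786 -0.0959 -0.7924]
-> (0.571, -0.2175, 0.15, 94.4) [ 0.006  -0.213  -0.0011] turn -0.0011
```

>>> move_arm(
  deltas=[
    [[0.0, 0, -0.035, 0, 0], [0.0, 0.002, -0.07, 0, 0], [0.0, 0.004, -0.105, 0, 0], [0.0, 0.006, -0.14, 0, 0], [0.0, 0.006, -0.175, 0, 0], [0.0, 0.006, -0.2, 0, 0], [0.0, 0.006, -0.215, 0, 0], [0.0, 0.006, -0.215, 0, 0]],
  ],
)

```text
time_s: 25.42
eef_pos: [0.5715, -0.2208, 0.1487]
ee_rot: [-0.001, -0.036, 0.999, -0.001]
contact_force: [0.2, -0.1, 0.7]
width: 0.009
grasp_force: 58.6
```

>>> move_arm(
  deltas=[
    [[0.0, 0, 0, 0, 0], [0.0, 0, 0, 0, 0], [0.0, 0, 0, 0.025, 0], [0.0, 0, 0, 0.05, 0], [0.0, 0, 0, 0.05, 0], [0.0, 0, 0, 0.05, 0], [0.0, 0, 0, 0.05, 0], [0.0, 0, 0, 0.05, 0]],
  ],
)

```text
time_s: 26.08
eef_pos: [0.5745, -0.2155, 0.1018]
ee_rot: [0.001, -0.039, 0.999, -0.0]
contact_force: [-0.0, 0.4, -0.1]
width: 0.0092
grasp_force: 58.5
```

```bash
python3 -c "
from h import *
go((.571,-.2175,.0345,94.4))"
```

```text
pos [ 0.5745 -0.2155  0.1018] yaw 94.5 zax [ 0.0025 -0.0005 -1.    ] w 0.0092 gf 58.5 t 26.0833 q7 1.8205144516418086 F [-0.0026  0.4288 -0.1183]
-> (0.571, -0.2175, 0.0345, 94.4) [ 0.0038 -0.0017  0.0673] turn 0.0017
```

>>> move_arm(
  deltas=[
    [[0.0, 0.003, -0.002, 0.0, 0], [0.0, 0.003, -0.002, 0.02, 0], [0.0, 0.003, -0.002, 0.035, 0], [0.0, 0.003, -0.002, 0.045, 0], [0.0, 0.003, -0.002, 0.053, 0], [0.0, 0.003, -0.002, 0.06, 0], [0.0, 0.003, -0.002, 0.067, 0], [0.0, 0.003, -0.002, 0.067, 0]],
  ],
)

```text
time_s: 26.75
eef_pos: [0.5699, -0.2176, 0.0323]
ee_rot: [-0.0, -0.039, 0.999, 0.0]
contact_force: [0.4, 2.9, -2.6]
width: 0.0087
grasp_force: 58.6
```

>>> move_arm(
  deltas=[
    [[0.0, 0, 0, 0.001, 0], [0.0, 0, 0, 0.002, 0], [0.0, 0, 0, 0.003, 0], [0.0, 0, 0, 0.004, 0], [0.0, 0, 0, 0.004, 0], [0.0, 0, 0, 0.004, 0]],
  ],
)

```text
time_s: 27.25
eef_pos: [0.5703, -0.2176, 0.0312]
ee_rot: [-0.0, -0.039, 0.999, 0.0]
contact_force: [-6.8, 5.0, 15.7]
width: 0.0089
grasp_force: 61.0
```

>>> move_arm(
  deltas=[
    [[0.0, 0, 0, -0.001, 0], [0.035, 0, 0, -0.001, 0], [0.035, 0, 0, -0.001, 0], [0.035, 0, 0, -0.001, 0], [0.035, 0, 0, -0.02, 0], [0.035, 0, 0, -0.055, 0], [0.035, 0, 0, -0.09, 0], [0.035, 0, 0, -0.12, 0]],
  ],
)

```text
time_s: 27.92
eef_pos: [0.5704, -0.2191, 0.1508]
ee_rot: [0.0, -0.038, 0.999, -0.0]
contact_force: [0.3, -0.9, 0.5]
width: 0.0348
grasp_force: 0.0
```

```bash
python3 -c "
from h import *
go((.55,.1825,.15,91))"
```

```text
pos [ 0.5704 -0.2191  0.1508] yaw 94.38 zax [ 0.0006 -0.0005 -1.    ] w 0.0348 gf 0.0 t 27.9167 q7 1.8426237732216115 F [ 0.333  -0.8977  0.5011]
-> (0.55, 0.1825, 0.15, 91) [-0.0103  0.4019  0.0006] turn 0.0591
```

>>> move_arm(
  deltas=[
    [[0.035, 0, 0.035, 0, 0], [0.035, -0.002, 0.075, 0, 0.02], [0.035, -0.004, 0.115, 0, 0.04], [0.035, -0.006, 0.155, 0, 0.059], [0.035, -0.007, 0.195, 0, 0.059], [0.035, -0.008, 0.235, 0, 0.059], [0.035, -0.009, 0.275, 0, 0.059], [0.035, -0.009, 0.3, 0, 0.059]],
  ],
)

```text
time_s: 28.58
eef_pos: [0.5558, 0.0863, 0.1494]
ee_rot: [0.0, -0.011, 1.0, 0.001]
contact_force: [1.0, 0.1, 0.7]
width: 0.0351
grasp_force: 0.0
```

>>> move_arm(
  deltas=[
    [[0.035, 0.0, 0.03, 0, 0], [0.035, 0.0, 0.065, 0, 0], [0.035, 0.0, 0.09, 0, 0], [0.035, 0.0, 0.103, 0, 0], [0.035, 0.0, 0.103, 0, 0], [0.035, 0.0, 0.103, 0.02, 0], [0.035, 0.0, 0.103, 0.045, 0], [0.035, 0.0, 0.103, 0.045, 0]],
  ],
)

```text
time_s: 29.25
eef_pos: [0.5517, 0.1801, 0.0999]
ee_rot: [-0.003, -0.008, 1.0, -0.002]
contact_force: [-1.0, -0.4, -2.1]
width: 0.035
grasp_force: 0.0
```

>>> move_arm(
  deltas=[
    [[0.035, 0, 0, 0, 0], [0.035, 0, 0, 0, 0], [0.035, 0, 0, 0, 0], [0.035, 0, 0, 0, 0]],
  ],
)

```text
time_s: 29.58
eef_pos: [0.5553, 0.1842, 0.1056]
ee_rot: [0.001, -0.009, 1.0, 0.0]
contact_force: [-0.0, 0.3, -0.2]
width: 0.035
grasp_force: 0.0
```

```bash
python3 -c "
from h import *
go((.55,.1825,.0315,91))
c=wcap('w8')
h=cv2.cvtColor(c['image'],cv2.COLOR_BGR2HSV);m=cv2.inRange(h,(15,20,150),(35,110,255))
c=np.load('w8.npz')
for v in (160,170,175,180,190,200,220,240,260,280):
    r=np.where(m[v,285:350])[0]; print(v,(r.min()+285,r.max()+285,len(r)) if len(r) else None, wonz(c,r.mean()+285,v,.05) if len(r) else '')
"
```

```text
pos [0.5553 0.1842 0.1056] yaw 91.0 zax [ 0.0023  0.0005 -1.    ] w 0.035 gf 0.0 t 29.5833 q7 1.032042166591498 F [-0.037   0.2917 -0.2241]
-> (0.55, 0.1825, 0.0315, 91) [ 0.0055 -0.0017  0.0741] turn 0.0001
160 (np.int64(312), np.int64(317), 6) [0.4946 0.1811 0.05  ]
170 (np.int64(305), np.int64(305), 1) [0.5001 0.1761 0.05  ]
175 (np.int64(305), np.int64(323), 19) [0.5027 0.181  0.05  ]
180 (np.int64(305), np.int64(324), 18) [0.5054 0.1813 0.05  ]
190 (np.int64(305), np.int64(324), 2) [0.5109 0.1814 0.05  ]
200 (np.int64(305), np.int64(324), 2) [0.5165 0.1815 0.05  ]
220 (np.int64(305), np.int64(305), 1) [0.5279 0.1764 0.05  ]
240 None 
260 (np.int64(310), np.int64(310), 1) [0.5516 0.1794 0.05  ]
280 (np.int64(306), np.int64(312), 2) [0.5642 0.1789 0.05  ]
```

>>> move_arm(
  deltas=[
    [[0.035, 0.005, -0.002, 0.0, 0], [0.035, 0.005, -0.002, 0.02, 0], [0.035, 0.005, -0.002, 0.04, 0], [0.035, 0.005, -0.002, 0.06, 0], [0.035, 0.005, -0.002, 0.074, 0], [0.035, 0.005, -0.002, 0.074, 0], [0.035, 0.005, -0.002, 0.074, 0], [0.035, 0.005, -0.002, 0.074, 0]],
  ],
)

```text
time_s: 30.3
eef_pos: [0.5498, 0.1828, 0.031]
ee_rot: [0.001, -0.009, 1.0, 0.0]
contact_force: [0.6, -0.5, 0.8]
width: 0.035
grasp_force: 0.0
```

>>> move_arm(
  deltas=[
    [[0.0, 0, 0, 0, 0], [0.0, 0, 0, 0, 0], [0.0, 0, 0, 0, 0], [0.0, 0, 0, 0, 0], [0.0, 0, 0, 0, 0], [0.0, 0, 0, 0, 0]],
  ],
)

```text
time_s: 30.8
eef_pos: [0.5503, 0.1828, 0.0315]
ee_rot: [0.001, -0.009, 1.0, 0.0]
contact_force: [-0.6, -0.5, 6.5]
width: 0.0087
grasp_force: 59.7
```

>>> move_arm(
  deltas=[
    [[0.0, 0, 0, -0.01, 0], [0.0, 0, 0, -0.03, 0], [0.0, 0, 0, -0.05, 0], [0.0, 0, 0, -0.075, 0], [0.0, 0, 0, -0.1, 0], [0.0, 0, 0, -0.12, 0], [0.0, 0, 0, -0.12, 0], [0.0, 0, 0, -0.12, 0]],
  ],
)

```text
time_s: 31.47
eef_pos: [0.5502, 0.1826, 0.1521]
ee_rot: [0.002, -0.009, 1.0, 0.0]
contact_force: [-0.6, 0.1, -0.9]
width: 0.0089
grasp_force: 58.9
```

```bash
python3 -c "
from h import *
go((.5755,-.275,.15,94.4))"
```

```text
pos [0.5502 0.1826 0.1521] yaw 91.04 zax [ 0.0032  0.0008 -1.    ] w 0.0089 gf 58.9 t 31.4667 q7 1.055372010091727 F [-0.5584  0.0824 -0.85  ]
-> (0.5755, -0.275, 0.15, 94.4) [-0.017  -0.458   0.0018] turn -0.0586
```

>>> move_arm(
  deltas=[
    [[0.0, 0, -0.03, 0, 0], [0.0, -0.002, -0.065, 0, 0], [0.0, -0.003, -0.105, 0, -0.02], [0.0, -0.004, -0.145, 0, -0.04], [0.0, -0.006, -0.185, 0, -0.059], [0.0, -0.008, -0.225, 0, -0.059], [0.0, -0.009, -0.265, 0, -0.059], [0.0, -0.01, -0.3, 0, -0.059]],
  ],
)

```text
time_s: 32.13
eef_pos: [0.5631, -0.1205, 0.1488]
ee_rot: [-0.001, -0.038, 0.999, -0.0]
contact_force: [1.0, 0.2, -0.1]
width: 0.0086
grasp_force: 58.9
```

```bash
python3 -c "
from h import *
go((.576,-.275,.15,94.4))"
```

```text
pos [ 0.5631 -0.1205  0.1488] yaw 94.34 zax [-0.0026 -0.0002 -1.    ] w 0.0086 gf 58.9 t 32.1333 q7 1.6743891494054148 F [ 1.0162  0.2369 -0.0778]
-> (0.576, -0.275, 0.15, 94.4) [-0.0011 -0.155  -0.0012] turn -0.001
```

>>> move_arm(
  deltas=[
    [[0.0, 0, -0.035, 0, 0], [0.0, 0, -0.07, 0, 0], [0.0, 0, -0.105, 0, 0], [0.0, 0, -0.135, 0, 0], [0.0, 0, -0.155, 0, 0], [0.0, 0, -0.158, 0.02, 0], [0.0, 0, -0.158, 0.05, 0], [0.0, 0, -0.158, 0.05, 0]],
  ],
)

```text
time_s: 32.8
eef_pos: [0.5716, -0.2739, 0.0933]
ee_rot: [-0.005, -0.038, 0.999, 0.003]
contact_force: [-1.3, 0.7, -1.8]
width: 0.0087
grasp_force: 58.9
```

>>> move_arm(
  deltas=[
    [[0.0, 0, 0, 0, 0], [0.0, 0, 0, 0, 0], [0.0, 0, 0, 0, 0], [0.0, 0, 0, 0, 0], [0.0, 0, 0, 0, 0]],
  ],
)

```text
time_s: 33.22
eef_pos: [0.5778, -0.275, 0.1016]
ee_rot: [0.001, -0.039, 0.999, -0.001]
contact_force: [0.2, -0.3, -0.5]
width: 0.0087
grasp_force: 58.9
```

```bash
python3 -c "
from h import *
go((.576,-.275,.0345,94.4))"
```

```text
pos [ 0.5778 -0.275   0.1016] yaw 94.45 zax [ 0.002 -0.001 -1.   ] w 0.0087 gf 58.9 t 33.2167 q7 1.9126699828483607 F [ 0.1557 -0.3234 -0.5103]
-> (0.576, -0.275, 0.0345, 94.4) [0.0019 0.0002 0.0671] turn 0.0009
```

>>> move_arm(
  deltas=[
    [[0.0, 0.001, 0, 0.0, 0], [0.0, 0.001, 0, 0.02, 0], [0.0, 0.001, 0, 0.035, 0], [0.0, 0.001, 0, 0.045, 0], [0.0, 0.001, 0, 0.053, 0], [0.0, 0.001, 0, 0.06, 0], [0.0, 0.001, 0, 0.067, 0], [0.0, 0.001, 0, 0.067, 0]],
  ],
)

```text
time_s: 33.88
eef_pos: [0.5755, -0.2747, 0.032]
ee_rot: [-0.0, -0.039, 0.999, 0.0]
contact_force: [0.3, 0.2, 0.0]
width: 0.0083
grasp_force: 59.0
```

>>> move_arm(
  deltas=[
    [[0.0, 0, 0, 0.001, 0], [0.0, 0, 0, 0.002, 0], [0.0, 0, 0, 0.003, 0], [0.0, 0, 0, 0.004, 0], [0.0, 0, 0, 0.004, 0], [0.0, 0, 0, 0.004, 0]],
  ],
)

```text
time_s: 34.38
eef_pos: [0.5763, -0.2751, 0.0315]
ee_rot: [0.0, -0.039, 0.999, -0.0]
contact_force: [-4.4, 2.2, 12.9]
width: 0.0087
grasp_force: 60.8
```

Seated; release, rise, and move away toward the robot side to check.

>>> move_arm(
  deltas=[
    [[0.0, 0, 0, -0.001, 0], [0.035, 0, 0, -0.001, 0], [0.035, 0, 0, -0.001, 0], [0.035, 0, 0, -0.001, 0], [0.035, 0, 0, -0.02, 0], [0.035, 0, 0, -0.055, 0], [0.035, 0, 0, -0.09, 0], [0.035, 0, 0, -0.13, 0]],
  ],
)

```text
time_s: 35.05
eef_pos: [0.5747, -0.2745, 0.1588]
ee_rot: [-0.001, -0.039, 0.999, 0.001]
contact_force: [0.8, -0.5, 0.0]
width: 0.0348
grasp_force: 0.0
```

>>> move_arm(
  deltas=[
    [[0.035, 0, 0.03, -0.02, 0], [0.035, 0, 0.06, -0.04, 0], [0.035, 0, 0.09, -0.06, 0], [0.035, 0, 0.09, -0.08, 0], [0.035, 0, 0.09, -0.1, 0], [0.035, 0, 0.09, -0.1, 0], [0.035, 0, 0.09, -0.1, 0]],
  ],
)

```text
time_s: 35.63
eef_pos: [0.5697, -0.1856, 0.2603]
ee_rot: [0.001, -0.039, 0.999, -0.001]
contact_force: [-0.1, -0.2, -0.4]
width: 0.0349
grasp_force: 0.0
```

```bash
python3 -c "
from h import *
go((.55,0,.25,94.4))
c=wcap('w9');i=c['image'][100:340,150:470];cv2.imwrite('pics/w9c.png',cv2.resize(i,None,fx=2.5,fy=2.5,interpolation=cv2.INTER_CUBIC))"
```

```text
pos [ 0.5697 -0.1856  0.2603] yaw 94.42 zax [ 0.0026 -0.0012 -1.    ] w 0.0349 gf 0.0 t 35.6333 q7 1.8212181295713028 F [-0.1131 -0.1784 -0.4464]
-> (0.55, 0, 0.25, 94.4) [0.0054 0.1866 0.01  ] turn 0.0003
```

View pics/w9c.png

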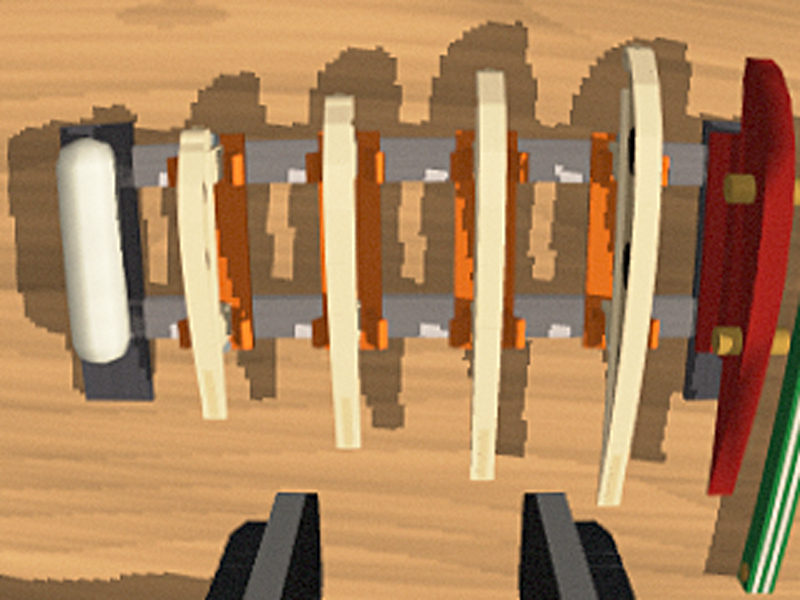

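```bash
python3 - <<'E'
from h import *
c=np.load('w9.npz')
for n,p,l,cx in[('200',(640,46),.049,.562),('175',(490,70),.0385,.567),('150',(340,96),.028,.5715),('125',(194,130),.0175,.576)]:
    q=wonz(c,150+(p[0]+.5)/2.5-.5,100+(p[1]+.5)/2.5-.5,.046);print(n,q,'expected LE x',cx-.0349-l)
E
```

```text
200 [ 0.477  -0.1086  0.046 ] expected LE x 0.4781
175 [ 0.4926 -0.1655  0.046 ] expected LE x 0.4935999999999999
150 [ 0.5069 -0.2215  0.046 ] expected LE x 0.5085999999999999
125 [ 0.5229 -0.278   0.046 ] expected LE x 0.5236
```

Every rib is within about 2 mm of its expected position along its slot, so the job is ready to hand in.

```bash
python3 -c "
from h import *
print(env.finish_job())"
```

```text
the job is handed in; nothing more can be done
None
```

The retaining bar lies flat on the bench. The four ribs are seated in holders a to d, longest at the red root former down to shortest at the tip, leading edges facing as they did in the rack, and the job was handed in at about 36 s; no verdict came back.

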